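# Clamp the imaging chamber under the screw

## Robot

A 7-joint arm with a two-finger parallel gripper is mounted at the origin on the work surface. World frame = base frame: x ahead of the robot, y to its left, z up, the work surface at z = 0. Lengths are in m, angles in rad, forces in N, time in s.
With the tool pointing down it reaches from about 0.425 to 0.875 m from the base axis. Payload 9.9 kg.
Tool frame: the origin (TCP) lies midway between the tips of the shut fingers; the grasp point (between the pads) lies behind it (grasp_offset is the z of the grasp point in the tool frame, in m); z points along the fingers, y is the line along which they close (so a half turn about z gives the same grasp; the last joint's range is limited). The gripper opens to 85 mm and grips with 20 to 120 N. Pads are 22 mm wide; open, the fingers measure 114 mm over their backs; the gripper's body (76 mm by 85 mm) begins 54 mm behind the grasp point. The pads swing forward as they close: fully open they stand 13 mm farther back than shut.
Start: joints at [1.228, 0.576, 0.025, 1.437, -0.015, 1.129, -0.057], TCP at [0.173, -0.653, 0.231] pointing down, gripper open.
Joint ranges: [-2.76, 2.76], [-0.34, 2.15], [-1.52, 1.57], [0.19, 2.46], [-1.09, 4.23], [0.17, 1.99], [-2.82, 2.82]. Speed limits (rad/s): [2.22, 2.22, 3.01, 3.01, 3.14, 3.14, 3.14].

## Interface

Orientations are given as a 3x3 rotation matrix whose columns are the frame's x, y, z axes.
In Python, from cell import get_obs, capture, camera_model, finish_job, boxes_of, regions_of, grasp_offset gives the robot as it stands.
- The arm moves only by the shell command python3 -m pendant 'ROWS' [FORCE]. ROWS is a JSON list that holds a single list of rows (three levels of brackets), with 1 to 5 rows, each of 7 numbers: dx, dy, dz in m, then a rotation vector rx, ry, rz in rad, then the finger opening in m; each row is the pose to reach, as a shift and turn from the pose commanded when the command began, along the tool's axes at that moment; what a row does not reach only later rows make up. A row lasts 1/10 s, in which the tool goes at most 0.05 m and 0.15 rad, less where a joint would pass 70% of its speed; a pose out of reach is approached as far as the arm can. The fingers move at their own pace and stop on an object; FORCE is the grip in N (left out, the last holds). Time passes only in rows, so rows that do not move let the fingers close. It prints the time, the measured TCP pose, the force, the opening and the grip force at its end. Input that does not fit is refused with a message, and nothing moves.
- get_obs(): the state, without advancing time (a new reading comes with each control period).
- capture(name): name is "side" or "top"; returns the picture (420x560x3 uint8, red, green, blue); there is no depth.
- camera_model(name): a dict with "fovy" (degrees; the focal length in pixels is half the picture's height over the tangent of half this angle, whatever the lens; pixels are square), "cx", "cy" (the principal point, pixels), "pose" (4x4, takes a point from camera to world coordinates). Camera axes: x right, y up, looking along -z (the intrinsics and any distortion apply to the point x, -y, -z); pixel columns grow to the right and rows downward; lengths in m; the calibration is good to about 2 mm. A picture is of the moment at which its call begins. camera_model takes no time and is no camera call.
- finish_job(): hands the job in; it is judged then, once.
Trained networks look in the newest picture that a camera, given by its name, has taken for a name from the list of things; names that differ only in an ending like _2 or _b are one class to them, and where a whole thing is asked for, a point or a joint stands for the part that bears it (a point fixed in the world has none). Each returns a list of dicts, best first, with "confidence" (0 to 1); they miss things now and then, are a little off and sometimes report something else, mostly with a low value. They report only what shows in the picture. A call takes as long as a camera call. They do not tell look-alikes from the thing itself.
- boxes_of(camera, label): "centre" ([row, column] in pixels, amid what is visible of it).
- regions_of(camera, label): "mask" (420x560 bool, what is visible of it) and "centre" ([row, column] in pixels, amid what is visible of it).
The state is a dict: "clock": time; "joints": joint angles; "joint_velocities": joint speeds; "tau": joint torques, N m; "tcp_pos": TCP position; "eef_rot": TCP orientation; "force": force on the tool from outside, world axes, zero at the start; "ft_torque": the same for the moment, N m; "grip_width": finger opening in m; "grip_force": force on a finger pad.
Only numpy, scipy, OpenCV 4.12 (cv2) and the standard library are available. Lean on these libraries where they do the work, as an engineer would, in place of code of your own. Each camera call takes 0.05 s, during which the arm holds its last target. There are 200 camera calls.

## Task

Take the imaging sample holder by its pull tab, lay it flat between the guide rails of the screw clamp, tab end towards the clamp's open mouth, and slide it fully home against the stop. Then turn the round knob clockwise, following it down as the screw sinks, until the pad bears on the holder hand-tight, pressing with about 50 N (30 to 75 N will do, over 95 N cracks the window), and let go. Leave the other things on the bench where they are.

Things in the scene. Friction and masses are not known exactly. Their poses are not given: they have to be found in the camera images.
- clamp: White C-shaped screw clamp bolted to the bench, 205 mm long (x), 110 wide. Origin on the bench under the screw's axis; x points from the open mouth inwards, z up. Steel bed, top at z=30 mm, from x=-112 to the stop (column's flat face) at x=+32. Two dark rails, top z=38, 55 mm between them from x=-88 inwards, flaring to about 65 at x=-114.
- home (a point): Point on the clamp's bed where the holder's origin lies when it is fully home: 25.5 mm before the screw's axis, on the centre line, at the bed's top (30 mm above the bench). The holder then has the clamp's yaw.
- bridge_top (a point): Point on the screw's axis on top of the clamp's arm, 105 mm above the bench. The arm (50 mm wide) reaches from the column 22 mm past the axis towards the mouth; its underside is 79 mm above the bench. A 4 mm high brass collar of 14 mm radius lies on top round the screw.
- holder: Aluminium sample holder, 0.11 to 0.2 kg, a plate 115 x 50 x 12 mm with a round glass window in its top. Origin: centre of the underside, x along its length. A pull tab (18 mm along x, 14 mm across y, top 42 mm above the underside) stands at x=-45.5 mm: pinch it across y, fingertips above the plate. Window centre at x=+25.5 mm, comes under the pad. The +x end goes to the stop.
- screw: The clamp's screw: origin on its axis at the knob's mid-height; sinks with the knob, does not turn. 140 mm above the bench when joint knob = 0. Under the arm it carries a sprung rubber pad (22 mm diameter, 25 N/mm, no preload). How far out the pad is set varies and is not measured: underside 86.5 to 93.5 mm below this origin, 2.5 to 11.5 mm above the seated holder's top at first.
- knob_top (a point): Centre of the top of the black knurled round knob on the screw (48 mm diameter, 28 mm high, axis vertical, grip it from above at any yaw). The knob's underside is 28 mm below this point.
- knob (a joint): Turn of the knob, rad, growing clockwise seen from above; the screw sinks 4.0 mm per rad. Starts between 0 and 0.5, range 0 to 5, stays where it is left. It takes about 0.35 N m to turn free, plus 0.004 N m for every newton of pad force; dragging the knob up adds likewise, pushing down eases. At rest the friction part may differ: compare with free turning.
- reagent: The capped reagent bottle, a bystander; origin under its centre.
- flask: The culture flask, a bystander; origin under its centre.
- dishes: The stack of dishes, a bystander; origin under its centre.
- tipbox: The pipette tip box, a bystander; origin under its centre.
Things that resemble listed ones, but are neither listed nor needed, are in the scene too. What is shaped like the holder but orange or pink is not meant.

How it is judged:
On the way, in this order (a step that is already met when the one before it is completed fails the run):
1. the holder lies flat between the rails, fully home against the stop, the pad not yet on it (x of holder in the frame of clamp above -0.0285 m and z of holder in the frame of clamp below 0.032 m and angle between holder's own z axis and vertical below 0.05 rad and angle between the x axis of holder and the x axis of clamp, either way round below 0.08 rad and contact force between screw and holder below 1 N), for 0.2 s.
2. the pad presses the holder down hand-tight (x of holder in the frame of clamp above -0.0285 m and z of holder in the frame of clamp below 0.032 m and angle between holder's own z axis and vertical below 0.05 rad and angle between the x axis of holder and the x axis of clamp, either way round below 0.08 rad and contact force between screw and holder between 30 and 75 N), for 0.2 s.
At the end, for the whole second after the job is handed in: The holder lies flat on the bed between the rails within 3 mm of the stop, lined up with the clamp (within 0.08 rad), at rest, and the screw's pad presses on it with 30 to 75 N, the knob released (all of step 2 and linear speed of holder below 0.01 m/s); the robot touches nothing.
It fails at once if the pad presses the holder with more than 95 N (contact force between screw and holder above 95 N).
It fails at once if a bystander is shifted by more than 25 mm (distance of any of reagent, flask, dishes, tipbox from where it was at the start of the episode above 0.025 m).
It also fails if it takes over 72 s, if anything falls off the work surface, if the arm or the gripper's body presses on something with over 40 N, if the wrist force passes 120 N, or if a joint passes its speed limit or range.

## Working session

There is one attempt and no reset: what is moved stays moved. The work goes in short steps, Python scripts to look and compute and a shell command to move; the robot and the scene stay as the last step left them, time stands still between calls to the robot, and variables do not carry over. Pictures are saved under pics/ and viewed, at most 10 in all, crops included, and the job is handed in when it is done.

```bash
mkdir -p pics; ls
python3 - <<'E'
from cell import *
import cv2,numpy as np
o=get_obs();print(o['clock'],o['tcp_pos'],o['eef_rot'],o['grip_width'],grasp_offset)
for n in('side','top'):
    m=camera_model(n);print(n,m)
    cv2.imwrite(f'pics/{n}0.png',capture(n)[:,:,::-1])
    for l in('holder','clamp','knob_top','screw','reagent','flask','dishes','tipbox'):
        print(n,l,[(np.round(b['centre']).tolist(),round(b['confidence'],2)) for b in boxes_of(n,l)])
E
```

```text
pics
0.0 [ 0.1726172  -0.65207926  0.23042865] [[ 9.66694560e-01  2.55932314e-01 -5.27729204e-04]
 [ 2.55932840e-01 -9.66693214e-01  1.61634130e-03]
 [-9.64782707e-05 -1.69757158e-03 -9.99998554e-01]] 0.08506675790501667 -0.0187
side {'fovy': 56.51552186087406, 'cx': 276.8374577007058, 'cy': 209.52871150251949, 'pose': array([[-0.97093571,  0.14672996, -0.18908774,  0.35596524],
       [-0.23913523, -0.62744109,  0.74103443,  0.60073818],
       [-0.00990946,  0.76471433,  0.64429326,  0.67782829],
       [ 0.        ,  0.        ,  0.        ,  1.        ]])}
side holder [([349.0, 361.0], 0.77), ([409.0, 251.0], 0.7), ([350.0, 265.0], 0.57), ([232.0, 233.0], 0.37)]
side clamp [([232.0, 235.0], 0.89)]
side knob_top [([196.0, 234.0], 0.84)]
side screw [([196.0, 233.0], 0.94)]
side reagent [([306.0, 166.0], 0.58)]
side flask [([202.0, 334.0], 0.78)]
side dishes [([177.0, 252.0], 0.64)]
side tipbox [([159.0, 333.0], 0.95)]
top {'fovy': 43.48107660634944, 'cx': 285.3741066680612, 'cy': 198.18109738997012, 'pose': array([[-2.00126839e-03,  9.93467375e-01, -1.14098950e-01,
         3.40204421e-01],
       [-9.99979648e-01, -1.29695282e-03,  6.24674762e-03,
        -7.94672388e-03],
       [ 6.05795900e-03,  1.14109130e-01,  9.93449751e-01,
         1.61458268e+00],
       [ 0.00000000e+00,  0.00000000e+00,  0.00000000e+00,
         1.00000000e+00]])}
top holder [([215.0, 207.0], 0.94), ([220.0, 154.0], 0.82), ([268.0, 217.0], 0.66), ([169.0, 292.0], 0.65)]
top clamp [([171.0, 289.0], 0.8)]
top knob_top [([160.0, 292.0], 0.69)]
top screw [([163.0, 294.0], 0.65)]
top reagent [([146.0, 208.0], 0.88)]
top flask [([235.0, 356.0], 0.74), ([171.0, 291.0], 0.72)]
top dishes [([154.0, 365.0], 0.72)]
top tipbox [([226.0, 417.0], 0.9)]
```

View pics/side0.png

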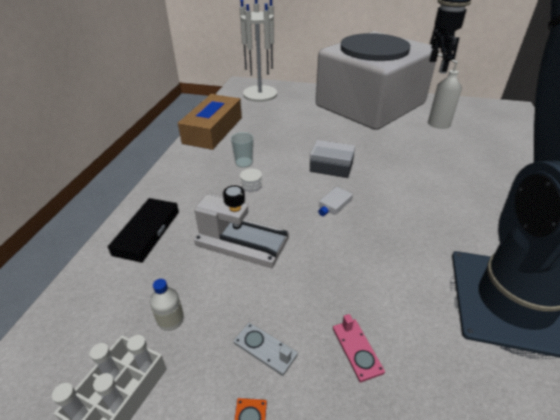

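View pics/top0.png

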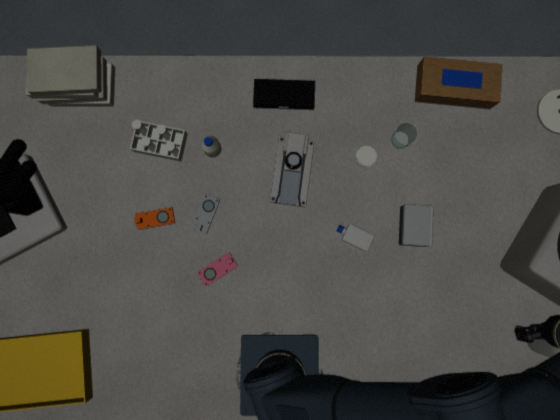

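The grey holder shows at side (265,347) / top (207,213). Its look-alikes are pink, side (361,349) / top (217,268), and orange, side (251,409) / top (154,220). Only the grey aluminium one fits the description. The clamp is at side (240,232) / top (292,170). I'll confirm with one enlarged crop.

```bash
cat > h.py <<'E'
from cell import *
import cv2,numpy as np
def ray(n,u,v):
    m=camera_model(n);f=210/np.tan(np.radians(m['fovy'])/2);P=m['pose']
    d=P[:3,:3]@np.array([(u-m['cx'])/f,-(v-m['cy'])/f,-1]);return P[:3,3],d/np.linalg.norm(d)
def atz(n,u,v,z):
    o,d=ray(n,u,v);return o+d*(z-o[2])/d[2]
def proj(n,p):
    m=camera_model(n);f=210/np.tan(np.radians(m['fovy'])/2);P=m['pose']
    c=P[:3,:3].T@(np.asarray(p)-P[:3,3]);return np.array([m['cx']+f*c[0]/-c[2],m['cy']-f*c[1]/-c[2]])
def tri(a,b,na='side',nb='top'):
    A=np.zeros((3,3));y=np.zeros(3);R=[ray(na,*a),ray(nb,*b)]
    for o,d in R:
        M=np.eye(3)-np.outer(d,d);A+=M;y+=M@o
    p=np.linalg.solve(A,y);return p,max(np.linalg.norm((np.eye(3)-np.outer(d,d))@(p-o)) for o,d in R)
E
python3 - <<'E'
from h import *
s=cv2.imread('pics/side0.png');t=cv2.imread('pics/top0.png')
def c(i,u,v,n):
    p=cv2.resize(i[v:v+75,u:u+100],(400,300),interpolation=cv2.INTER_CUBIC)
    for k in range(0,100,20): cv2.putText(p,str(u+k),(k*4,8),0,.3,(0,0,255));cv2.line(p,(k*4,10),(k*4,14),(0,0,255))
    for k in range(0,75,15): cv2.putText(p,str(v+k),(0,k*4+4),0,.3,(0,0,255))
    return p
cv2.imwrite('pics/crop.png',np.vstack([np.hstack([c(s,220,315,1),c(t,160,170,1)]),np.hstack([c(s,193,190,1),c(t,240,138,1)])]))
print(proj('top',get_obs()['tcp_pos']),proj('side',get_obs()['tcp_pos']))
for n in('side','top'):
    capture(n)
    for l in('holder','clamp','knob_top'):
        for r in regions_of(n,l):
            k=r['mask'].astype(np.uint8)
            c,_=cv2.findContours(k,0,2);c=max(c,key=cv2.contourArea)
            print(n,l,round(r['confidence'],2),np.round(r['centre'],1),k.sum(),cv2.boundingRect(c),np.round(cv2.boxPoints(cv2.minAreaRect(c)),1).tolist())
E
```

```text
[531.99816859 323.47168262] [436.19342161  71.33142471]
side holder 0.75 [350.  356.3] 1678 (332, 315, 52, 67) [[327.1000061035156, 325.0], [350.70001220703125, 311.79998779296875], [384.5, 372.0], [360.8999938964844, 385.29998779296875]]
side holder 0.66 [407.9 251.6] 635 (235, 398, 32, 22) [[235.0, 398.0], [266.0, 398.0], [266.0, 419.0], [235.0, 419.0]]
side holder 0.65 [195.6 234.3] 436 (222, 185, 23, 23) [[222.0, 185.0], [244.0, 185.0], [244.0, 207.0], [222.0, 207.0]]
side holder 0.63 [350.  265.6] 1588 (234, 323, 63, 52) [[232.3000030517578, 343.1000061035156], [247.6999969482422, 319.6000061035156], [297.6000061035156, 352.29998779296875], [282.20001220703125, 375.79998779296875]]
side clamp 0.58 [229.8 232.4] 4592 (194, 184, 95, 84) [[184.39999389648438, 242.8000030517578], [204.1999969482422, 175.3000030517578], [298.29998779296875, 202.8000030517578], [278.5, 270.3999938964844]]
side knob_top 0.87 [195.5 231.1] 418 (222, 185, 23, 23) [[222.0, 185.0], [244.0, 185.0], [244.0, 207.0], [222.0, 207.0]]
top holder 0.97 [270.1 217.1] 617 (197, 254, 40, 32) [[195.8000030517578, 272.
[... 628 characters left out ...]
63 [169.8 294. ] 2589 (270, 133, 44, 74) [[269.20001220703125, 203.0], [278.29998779296875, 130.6999969482422], [315.0, 135.1999969482422], [305.8999938964844, 207.60000610351562]]
top clamp 0.32 [156.4 363.9] 372 (355, 146, 22, 22) [[351.20001220703125, 160.89999389648438], [362.70001220703125, 141.8000030517578], [379.6000061035156, 152.0], [368.1000061035156, 171.10000610351562]]
top knob_top 0.59 [159.2 296.1] 233 (286, 152, 17, 17) [[286.0, 152.0], [302.0, 152.0], [302.0, 168.0], [286.0, 168.0]]
top knob_top 0.41 [214.7 207. ] 609 (192, 194, 28, 40) [[191.0, 228.10000610351562], [204.3000030517578, 193.1999969482422], [219.6999969482422, 199.10000610351562], [206.39999389648438, 234.0]]
```

View pics/crop.png

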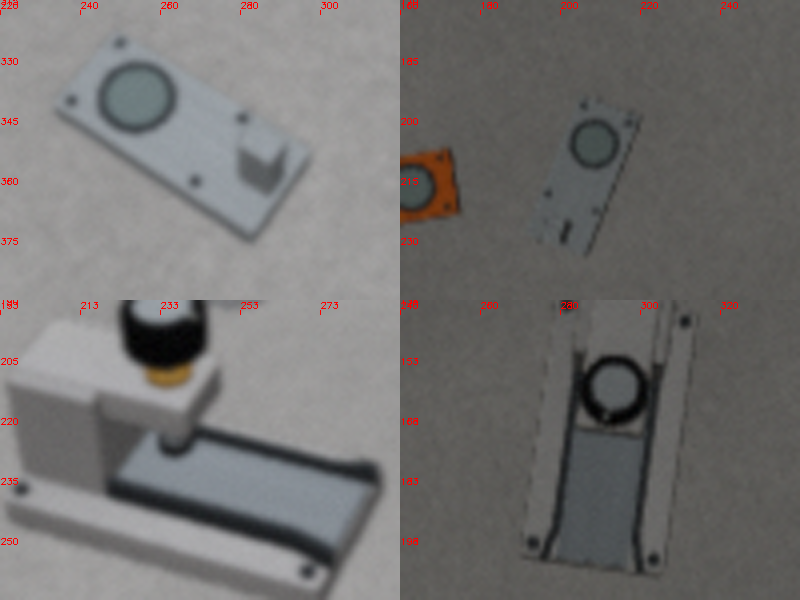

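The crop confirms it: the grey aluminium plate has its window at side (254,339) / top (208.5,206) and its tab at side (286,350) / top (201.5,228). The clamp's mouth points down in the top view, and its bolts are visible. Next I fit both poses.

```bash
cat > fit.py <<'E'
from h import *
from scipy.optimize import least_squares
def T(p,q): c,s=np.cos(p[2]),np.sin(p[2]);return np.array([p[0]+c*q[0]-s*q[1],p[1]+s*q[0]+c*q[1],q[2]])
H=[('side',(25.5,0,12),(254.2,339.2)),('top',(25.5,0,12),(208.5,206)),
('top',(57.5,25,12),(205.8,194.3)),('top',(57.5,-25,12),(220.3,199.3)),('top',(-57.5,-25,12),(207.5,234)),('top',(-57.5,25,12),(194.5,230)),
('side',(-57.5,25,0),(282.5,375.3)),('side',(-57.5,-25,12),(297.5,353.8)),('side',(57.5,-25,12),(249,324)),('side',(57.5,25,12),(233.8,341.5)),('side',(-45.5,0,42),(286,349.7))]
def res(p): return np.concatenate([proj(n,T(p,np.array(q)/1e3))-np.array(x)for n,q,x in H])
r=least_squares(res,[.55,.2,0],loss='soft_l1');print('holder',r.x,np.round(res(r.x).reshape(-1,2),1).tolist())
print('window tri',tri((254.2,339.2),(208.5,206)))
g=cv2.cvtColor(cv2.imread('pics/side0.png'),6)
b=g[183:200,220:248];k=(b>110).astype(np.uint8);n,l,st,ce=cv2.connectedComponentsWithStats(k)
print([(st[i].tolist(),(ce[i]+[220,183]).tolist()) for i in range(1,n)])
print(g[183:210:2,221:248:2])
bolts=[('side',0,1,(269.75,257.75)),('side',1,1,(198.5,237)),('top',0,1,(273,198.5)),('top',0,-1,(303.25,202.75)),('top',1,-1,(311,143.25)),('top',1,1,(281,140.5))]
def rc(p):
    R=[proj(n,T(p,(p[4+i],s*p[6],p[7])))-np.array(x) for n,i,s,x in bolts]
    R+=[proj('top',T(p,(0,0,p[3])))-np.array((293.25,160.5)),proj('side',T(p,(0,0,p[3])))-np.array(KS)]
    R+=[proj('top',T(p,(-.022,y,.105)))-np.array(x) for y,x in((.025,(284,170.5)),)]
    return np.concatenate(R)
KS=(233.5,191)
r=least_squares(rc,[.65,0,0,.153,-.1,.08,.045,.02],loss='soft_l1');print('clamp',r.x,np.round(rc(r.x).reshape(-1,2),1).tolist())
print('knob tri',tri(KS,(293.25,160.5)))
E
python3 fit.py
```

```text
holder [ 0.47716248  0.22461325 -0.34739468] [[0.3, 0.2], [0.3, -0.2], [-0.9, -1.0], [-0.1, -0.5], [-0.7, 0.2], [-3.1, -1.4], [1.6, 1.2], [1.3, -2.4], [-0.1, -2.2], [-0.7, -0.6], [0.1, 0.2]]
window tri (array([0.50089583, 0.21674849, 0.01378965]), np.float64(0.0005558636171592534))
[([0, 0, 28, 17, 172], [233.38372093023256, 188.12209302325581]), ([7, 4, 13, 8, 92], [232.97826086956522, 190.6304347826087])]
[[152 152 152 153 148 147 148 148 150 150 140 131 131 136]
 [151 153 150 141 126 103  99  95 106 124 132 125 131 135]
 [153 148 124  90  98 122 134 135 122  79  69 114 133 134]
 [147 118  59 114 152 157 157 156 157 132  51  65 115 126]
 [140  80  63 142 156 157 158 157 157 140  59  41 115 133]
 [136  59  40 118 152 156 155 153 141 120  75  43 123 150]
 [137  62  12  43  81 104 107  95  61  34  36  32 119 153]
 [151  78  10  12  13  21  20  18   9  12   9  19 115 155]
 [165 100  17   3   8   8   7   8  12   6  10  22 114 154]
 [169 115  22   8   4   3   7   5   9   5   4  32 122 156]
 [170 148  62  11   7   8   6   6   4   9  24  86 144 153]
 [173 167 133  71  26  11  10   8  18  34  94 157 166 149]
 [170 170 169 152 107  70  60  62  87 100 142 164 152 120]
 [170 171 171 167 134 108 114 112 113 113 148 158 116 101]]
clamp [ 0.6151298  -0.03969847 -0.13429676  0.1559996  -0.10068374  0.08311244
  0.04648783  0.02776725] [[0.2, -0.2], [0.3, 0.2], [-0.1, -0.0], [0.1, -0.2], [-0.0, 0.3], [-0.0, -0.9], [0.1, -0.3], [0.9, -0.0], [-0.6, -0.7]]
knob tri (array([ 0.61566375, -0.03913871,  0.15606394]), np.float64(0.001369605925787006))
```

```bash
sed -i 's/KS=(233.5,191)/KS=(233,190.6)/' fit.py; python3 fit.py | grep -E '^(clamp|knob)'
cat > go.py <<'E'
# delta in tool axes from a start pose to successive targets (x,y,z,toolx-yaw)
from h import *
from scipy.spatial.transform import Rotation as R
def seq(ts,p=None,M=None):
    o=get_obs(); p=np.array(o['tcp_pos']) if p is None else np.array(p); M=np.array(o['eef_rot']) if M is None else M
    for t in ts:
        c,s=np.cos(t[3]),np.sin(t[3]);N=np.array([[c,s,0],[s,-c,0],[0,0,-1.]])
        print(np.round(M.T@(np.array(t[:3])-p),4).tolist(),np.round(R.from_matrix(M.T@N).as_rotvec(),4).tolist())
        p=np.array(t[:3]);M=N
E
python3 - <<'E'
from go import *
seq([(.35,-.5,.26,.8),(.5,-.3,.26,1.3),(.55,-.08,.26,1.8),(.5,.12,.24,2.3),(.4316,.241,.12,2.794),(.4316,.241,.0155,2.794)])
E
```

```text
[0.2104, -0.1021, -0.0287] [-0.0, -0.0, -0.5412]
[0.248, -0.0317, 0.0] [0.0, 0.0, -0.5]
[0.2254, -0.0107, 0.0] [0.0, 0.0, -0.5]
[0.2061, -0.0033, 0.02] [0.0, 0.0, -0.5]
[0.1358, 0.0296, 0.12] [0.0, 0.0, -0.494]
[0.0, 0.0, 0.1045] [0.0, 0.0, 0.0]Traceback (most recent call last):
  File "fit.py", line 21, in <module>
    r=least_squares(rc,[.65,0,0,.153,-.1,.08,.045,.02],loss='soft_l1');print('clamp',r.x,np.round(rc(r.x).reshape(-1,2),1).tolist())
    return func(*args, **kwargs)
    result = trf(vector_fun.fun, vector_fun.jac, x0, f0, J0, lb, ub, ftol, xtol,
                 gtol, max_nfev, x_scale, loss_function, tr_solver,
                 tr_options.copy(), verbose, callback=callback_wrapped)
    return trf_no_bounds(
        fun, jac, x0, f0, J0, ftol, xtol, gtol, max_nfev, x_scale,
        loss_function, tr_solver, tr_options, verbose, callback=callback)
    J = jac(x)
    self._update_jac()
    ~~~~~~~~~~~~~~~~^^
    self.J = self.jac_wrapped(xp_copy(self.x), f0=self.f)
             ~~~~~~~~~~~~~~~~^^^^^^^^^^^^^^^^^^^^^^^^^^^^
    J, dct = approx_derivative(
             ~~~~~~
[... 503 characters left out ...]
               ^^^^^^^
    f = np.atleast_1d(self.fun(x, *self.args, **self.kwargs))
                      ~~~~~~~~^^^^^^^^^^^^^^^^^^^^^^^^^^^^^^
    return np.atleast_1d(self.fun(x))
                         ~~~~~~~~^^^
    return self.f(x, *self.args, **self.kwargs)
           ~~~~~~^^^^^^^^^^^^^^^^^^^^^^^^^^^^^^
  File "fit.py", line 17, in rc
    R+=[proj('top',T(p,(0,0,p[3])))-np.array((293.25,160.5)),proj('side',T(p,(0,0,p[3])))-np.array(KS)]
                                                             ~~~~^^^^^^^^^^^^^^^^^^^^^^^^
  File "h.py", line 9, in proj
    m=camera_model(n);f=210/np.tan(np.radians(m['fovy'])/2);P=m['pose']
ValueError: time passes only in moves, steps and waits
```

```bash
sed -i '2a import functools\ncamera_model=functools.cache(camera_model)' h.py; python3 fit.py | grep -E '^(clamp|knob)'
python3 -m pendant '[[[0.21, -0.10, -0.029, 0, 0, -0.54, 0.06], [0.21, -0.10, -0.029, 0, 0, -0.54, 0.06], [0.21, -0.10, -0.029, 0, 0, -0.54, 0.06], [0.21, -0.10, -0.029, 0, 0, -0.54, 0.06], [0.21, -0.10, -0.029, 0, 0, -0.54, 0.06]]]'
python3 -m pendant '[[[0.248, -0.032, 0, 0, 0, -0.5, 0.06], [0.248, -0.032, 0, 0, 0, -0.5, 0.06], [0.248, -0.032, 0, 0, 0, -0.5, 0.06], [0.248, -0.032, 0, 0, 0, -0.5, 0.06], [0.248, -0.032, 0, 0, 0, -0.5, 0.06]]]'
python3 -m pendant '[[[0.225, -0.01, 0, 0, 0, -0.5, 0.06], [0.225, -0.01, 0, 0, 0, -0.5, 0.06], [0.225, -0.01, 0, 0, 0, -0.5, 0.06], [0.225, -0.01, 0, 0, 0, -0.5, 0.06], [0.225, -0.01, 0, 0, 0, -0.5, 0.06]]]'
python3 - <<'E'
from go import *
seq([(.5,.12,.24,2.3),(.4316,.241,.12,2.794),(.4316,.241,.0155,2.794)])
E
```

```text
clamp [ 0.61530037 -0.03968691 -0.1342203   0.15706102 -0.10085689  0.08293114
knob tri (array([ 0.61604543, -0.03896738,  0.15714173]), np.float64(0.001963123363445118))
clock: 1.8
tcp_pos: [0.3533, -0.4994, 0.2611]
eef_rot: [[0.693, 0.721, 0.002], [0.721, -0.693, 0.0], [0.002, 0.001, -1.0]]
force: [0.3, -0.5, -0.3]
grip_width: 0.0602
grip_force: 0.0
clock: 2.3
tcp_pos: [0.5011, -0.3006, 0.2606]
eef_rot: [[0.267, 0.964, 0.0], [0.964, -0.267, -0.0], [-0.0, 0.001, -1.0]]
force: [0.6, -0.6, 0.7]
grip_width: 0.0598
grip_force: 0.0
clock: 2.8
tcp_pos: [0.5517, -0.0776, 0.2608]
eef_rot: [[-0.233, 0.973, 0.001], [0.973, 0.233, 0.002], [0.002, 0.002, -1.0]]
force: [0.4, 0.2, 0.5]
grip_width: 0.06
grip_force: 0.0
[0.2041, -0.0043, 0.0211] [0.002, -0.0012, -0.4944]
[0.1358, 0.0296, 0.12] [0.0, 0.0, -0.494]
[0.0, 0.0, 0.1045] [0.0, 0.0, 0.0]
```

```bash
python3 -m pendant '[[[0.204, -0.004, 0.021, 0.002, -0.001, -0.494, 0.06], [0.204, -0.004, 0.021, 0.002, -0.001, -0.494, 0.06], [0.204, -0.004, 0.021, 0.002, -0.001, -0.494, 0.06], [0.204, -0.004, 0.021, 0.002, -0.001, -0.494, 0.06], [0.204, -0.004, 0.021, 0.002, -0.001, -0.494, 0.06]]]'
python3 -m pendant '[[[0.136, 0.03, 0.12, 0, 0, -0.494, 0.06], [0.136, 0.03, 0.12, 0, 0, -0.494, 0.06], [0.136, 0.03, 0.12, 0, 0, -0.494, 0.06], [0.136, 0.03, 0.12, 0, 0, -0.494, 0.06], [0.136, 0.03, 0.12, 0, 0, -0.494, 0.06]]]'
python3 - <<'E'
from go import *
seq([(.4316,.241,.06,2.794),(.4316,.241,.0155,2.794)])
i=capture('side');cv2.imwrite('pics/s1.png',cv2.resize(i[260:410,200:400],(800,600),interpolation=2)[:,:,::-1])
E
```

```text
clock: 3.3
tcp_pos: [0.4988, 0.1218, 0.2396]
eef_rot: [[-0.669, 0.744, -0.001], [0.744, 0.669, 0.001], [0.002, 0.0, -1.0]]
force: [-0.1, -0.5, 0.2]
grip_width: 0.06
grip_force: 0.0
clock: 3.8
tcp_pos: [0.4306, 0.2392, 0.1171]
eef_rot: [[-0.94, 0.341, -0.005], [0.341, 0.94, -0.002], [0.004, -0.003, -1.0]]
force: [0.4, -0.5, 0.2]
grip_width: 0.0601
grip_force: 0.0
[-0.0005, 0.0022, 0.0571] [-0.0033, -0.0044, -0.0008]
[0.0, 0.0, 0.0445] [0.0, 0.0, 0.0]
```

View pics/s1.png

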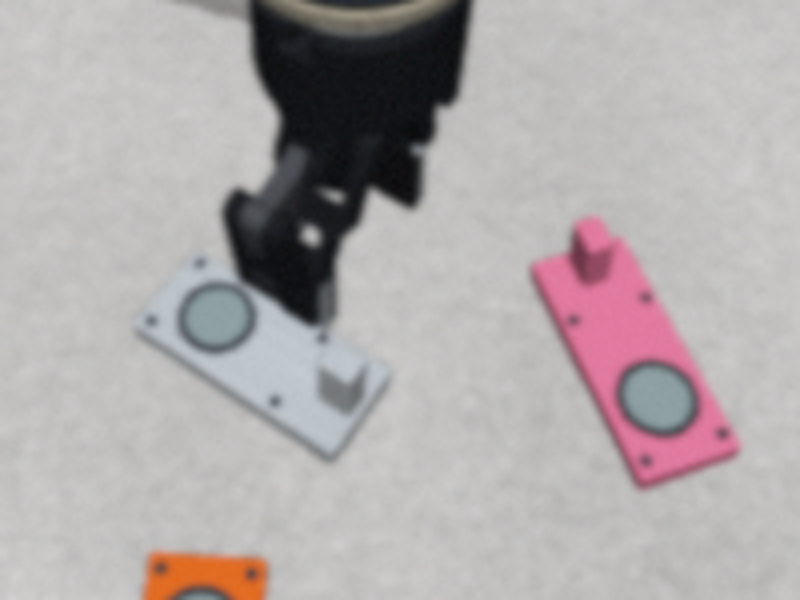

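The gripper hangs over the grey holder, with the tab top at about side (286,349), matching the fit. I'll descend and grip.

```bash
python3 -m pendant '[[[0, 0.002, 0.04, -0.003, -0.004, 0, 0.06], [0, 0.002, 0.08, -0.003, -0.004, 0, 0.06], [0, 0.002, 0.1, -0.003, -0.004, 0, 0.06], [0, 0.002, 0.1, -0.003, -0.004, 0, 0.06]]]'
python3 -m pendant '[[[0, 0, 0, 0, 0, 0, 0.0], [0, 0, 0, 0, 0, 0, 0.0], [0, 0, 0, 0, 0, 0, 0.0], [0, 0, 0, 0, 0, 0, 0.0], [0, 0, 0, 0, 0, 0, 0.0]]]' 60
python3 - <<'E'
from go import *
o=get_obs();print(np.round(o['ft_torque'],2))
i=capture('side');cv2.imwrite('pics/s2.png',cv2.resize(i[285:405,200:360],(800,600),interpolation=2)[:,:,::-1])
E
```

```text
clock: 4.25
tcp_pos: [0.4342, 0.2366, 0.0177]
eef_rot: [[-0.937, 0.35, 0.002], [0.35, 0.937, -0.003], [-0.003, -0.002, -1.0]]
force: [-0.1, -0.6, 1.6]
grip_width: 0.0601
grip_force: 0.0
clock: 4.75
tcp_pos: [0.4353, 0.2391, 0.0207]
eef_rot: [[-0.938, 0.348, 0.006], [0.348, 0.938, 0.001], [-0.006, 0.003, -1.0]]
force: [-0.1, -0.6, 9.4]
grip_width: 0.0127
grip_force: 59.1
[-0.1   0.02  0.04]
```

View pics/s2.png

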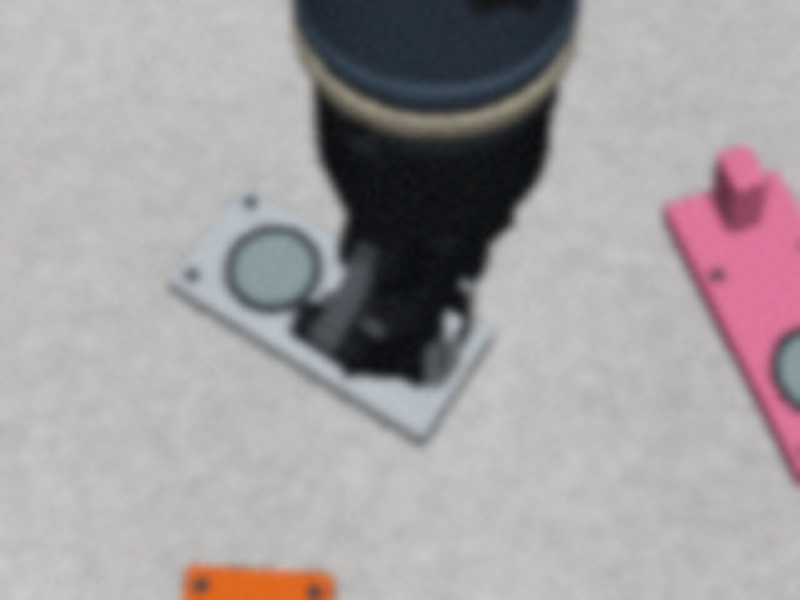

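Tab gripped: opening 12.7 mm, 59 N. The picture shows the fingers on the tab, around side (275,353). Now I lift, carry to the clamp mouth and re-measure.

```bash
python3 -m pendant '[[[0, 0, -0.02, 0, 0, 0, 0], [0, 0, -0.05, 0, 0, 0, 0], [0, 0, -0.09, 0, 0, 0, 0], [0, 0, -0.12, 0, 0, 0, 0]]]'
python3 - <<'E'
from go import *
C=np.array([.6153,-.0397]);y=-.1342;u=np.array([np.cos(y),np.sin(y)])
p=C+u*(-.142-.0445);print(p)
seq([(.48,.12,.15,2.9),(.46,p[1],.15,np.pi+y)])
E
```

```text
clock: 5.2
tcp_pos: [0.4336, 0.2387, 0.1417]
eef_rot: [[-0.938, 0.347, 0.005], [0.347, 0.938, 0.0], [-0.004, 0.002, -1.0]]
force: [1.2, -0.1, -1.8]
grip_width: 0.0127
grip_force: 58.9
[ 0.43047688 -0.01474676]
[-0.0847, -0.0952, -0.0081] [0.0018, 0.0042, -0.1131]
[-0.0128, -0.1356, 0.0] [0.0, 0.0, -0.1074]
```

```bash
python3 -m pendant '[[[-0.02, -0.025, -0.008, 0, 0.004, -0.03, 0], [-0.045, -0.05, -0.008, 0, 0.004, -0.06, 0], [-0.065, -0.075, -0.008, 0, 0.004, -0.09, 0], [-0.085, -0.095, -0.008, 0, 0.004, -0.113, 0]]]'
python3 -m pendant '[[[0, -0.03, 0, 0, 0, -0.02, 0], [0, -0.06, 0, 0, 0, -0.05, 0], [-0.01, -0.1, 0, 0, 0, -0.08, 0], [-0.013, -0.136, 0, 0, 0, -0.107, 0], [-0.013, -0.136, 0, 0, 0, -0.107, 0]]]'
python3 -m pendant '[[[0, 0, 0, 0, 0, 0, 0], [0, 0, 0, 0, 0, 0, 0]]]'
python3 - <<'E'
from go import *
o=get_obs();print(o['tcp_pos'],o['eef_rot'],o['joints'])
s=capture('side');t=capture('top')
a=cv2.resize(s[185:335,225:365],(560,600),interpolation=2);b=cv2.resize(t[150:270,256:304],(240,600),interpolation=2)
cv2.imwrite('pics/s3.png',np.hstack([a,b])[:,:,::-1])
E
```

```text
clock: 5.6
tcp_pos: [0.4805, 0.1177, 0.1481]
eef_rot: [[-0.971, 0.239, 0.0], [0.239, 0.971, -0.0], [-0.0, -0.0, -1.0]]
force: [0.7, 0.0, -0.9]
grip_width: 0.0125
grip_force: 58.9
clock: 6.1
tcp_pos: [0.4588, -0.0212, 0.1471]
eef_rot: [[-0.99, 0.141, -0.002], [0.141, 0.99, -0.003], [0.002, -0.003, -1.0]]
force: [-0.6, 0.4, -1.1]
grip_width: 0.0126
grip_force: 59.0
clock: 6.3
tcp_pos: [0.4606, -0.0143, 0.1478]
eef_rot: [[-0.991, 0.134, 0.001], [0.134, 0.991, 0.001], [-0.001, 0.001, -1.0]]
force: [0.5, -0.0, -1.5]
grip_width: 0.0124
grip_force: 59.0
[ 0.46062974 -0.01429448  0.14780043] [[-9.91017748e-01  1.33728645e-01  6.88109772e-04]
 [ 1.33729426e-01  9.91017089e-01  1.25321786e-03]
 [-5.14337416e-04  1.33398167e-03 -9.99998978e-01]] [ 0.52261449  0.46520799 -0.83190029  2.07392238  0.47889176  0.80024943
  0.83682636]
```

View pics/s3.png

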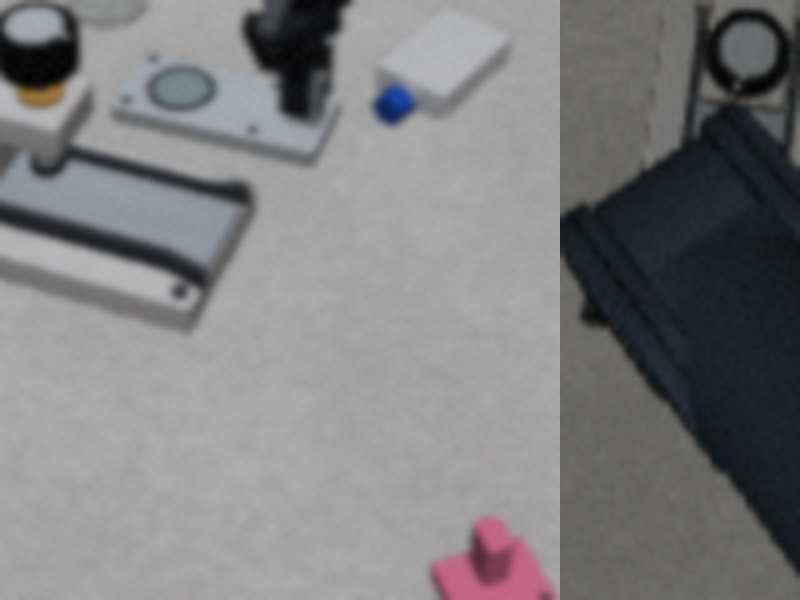

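Side view: the holder hangs level, window at (270.5,207), near-left corner (253,213). The top view is hidden by the arm. I'll check the holder's pose in the hand.

Run:
```python
from go import *
o=get_obs();M=np.array(o['eef_rot']);p=np.array(o['tcp_pos'])
z=p[2]-.0207
for nm,uv,dz,q in(('win',(270.5,207),.012,71),('cornNL',(253.25,212),.012,103),('cornNR',(303,224),.012,-12),('cornFR',(309.5,211),.012,-12)):
    w=atz('side',*uv,z+dz);d=M.T@(w-p);print(nm,w,'along(-toolx)',-d[0],'across(tooly)',d[1],'expect along mm',q)
C=np.array([.6153,-.0397]);y=-.1342;u=np.array([np.cos(y),np.sin(y)])
# lines of clamp reprojected on side/top for check
for q in((-.112,.0325,.038),(-.112,-.0325,.038),(-.088,.0275,.038),(-.088,-.0275,.038)):
    w=np.r_[C+u*q[0]+np.array([-u[1],u[0]])*q[1],q[2]];print(q,proj('side',w),proj('top',w))
```

```text
win [ 0.52946729 -0.02419336  0.13892269] along(-toolx) 0.06959138920841877 across(tooly) -0.0010151052578035022 expect along mm 71
cornNL [5.61027563e-01 2.61080858e-04 1.38922690e-01] along(-toolx) 0.09763157729272151 across(tooly) 0.027407001291421852 expect along mm 103
cornNR [0.45092374 0.01338616 0.13892269] along(-toolx) -0.013240442346049418 across(tooly) 0.025821396768175464 expect along mm -12
cornFR [ 0.44525484 -0.03019853  0.13892269] along(-toolx) -0.013081918065789282 across(tooly) -0.01813009641708599 expect along mm -12
(-0.112, 0.0325, 0.038) [276.81695337 251.51919267] [276.96096715 202.35715684]
(-0.112, -0.0325, 0.038) [286.87123869 232.93104025] [298.36832517 205.20201077]
(-0.088, 0.0275, 0.038) [267.83358446 247.29468254] [279.66781654 194.73137218]
(-0.088, -0.0275, 0.038) [276.68723852 231.79970507] [297.7508758 197.1319446]
```

```bash
python3 - <<'E'
from go import *
seq([(.4305,-.0148,.148,np.pi-.1342),(.4305,-.0148,.054,np.pi-.1342)])
E
python3 -m pendant '[[[0.015, 0.003, 0, 0, 0, 0, 0], [0.03, 0.0035, 0, 0, 0, 0, 0], [0.03, 0.0035, 0.03, 0, 0, 0, 0], [0.03, 0.0035, 0.06, 0, 0, 0, 0], [0.03, 0.0035, 0.08, 0, 0, 0, 0]]]'
python3 -m pendant '[[[0, 0, 0, 0, 0, 0, 0], [0, 0, 0, 0, 0, 0, 0]]]'
python3 - <<'E'
from go import *
o=get_obs();print(o['tcp_pos'],np.round(o['joints'],2))
seq([(.4305,-.0148,.054,np.pi-.1342)])
E
```

```text
[0.0297, -0.0048, -0.0004] [0.0012, 0.0002, 0.0013]
[0.0, 0.0, 0.094] [0.0, 0.0, 0.0]
clock: 6.9
tcp_pos: [0.4307, -0.0066, 0.0661]
eef_rot: [[-0.991, 0.132, -0.001], [0.132, 0.991, 0.001], [0.001, 0.001, -1.0]]
force: [0.3, 0.6, -2.1]
grip_width: 0.0126
grip_force: 59.0
clock: 7.1
tcp_pos: [0.4312, -0.0066, 0.0676]
eef_rot: [[-0.991, 0.132, -0.001], [0.132, 0.991, 0.001], [0.001, 0.001, -1.0]]
force: [-0.0, 0.5, -0.6]
grip_width: 0.0127
grip_force: 59.1
[ 0.43124873 -0.00659754  0.06764826] [ 0.4   0.55 -0.7   2.23  0.66  0.58  0.63]
[-0.0004, -0.0082, 0.0136] [0.0011, -0.0008, 0.0014]
```

```bash
python3 -m pendant '[[[0, -0.008, 0, 0, 0, 0.001, 0], [0, -0.008, 0.007, 0, 0, 0.001, 0], [0, -0.008, 0.0136, 0, 0, 0.001, 0], [0, -0.008, 0.0136, 0, 0, 0.001, 0]]]'
python3 - <<'E'
from go import *
seq([(.4305,-.0148,.054,np.pi-.1342)])
s=capture('side')
cv2.imwrite('pics/s4.png',cv2.resize(s[175:280,190:330],(800,600),interpolation=2)[:,:,::-1])
E
```

```text
clock: 7.5
tcp_pos: [0.4297, -0.0158, 0.0531]
eef_rot: [[-0.991, 0.136, -0.001], [0.136, 0.991, 0.001], [0.001, 0.001, -1.0]]
force: [0.3, -0.4, -2.0]
grip_width: 0.0131
grip_force: 59.0
[-0.0006, 0.0011, -0.0009] [0.0006, -0.0011, -0.002]
```

View pics/s4.png

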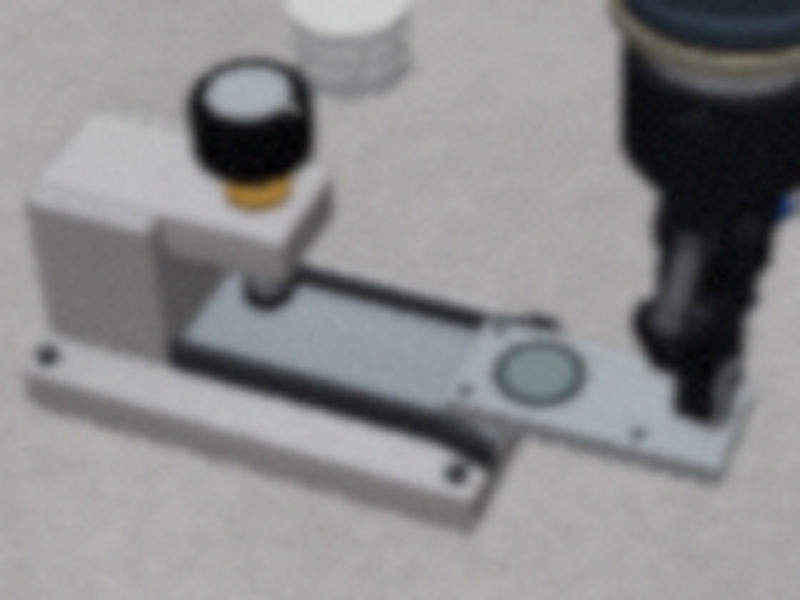

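The front end sits between the flared rails, plate window at about side (284,240), and it's centred. I'll slide in and settle it to the bed.

```bash
python3 -m pendant '[[[-0.008, 0.001, 0, 0, 0, -0.001, 0], [-0.016, 0.001, 0, 0, 0, -0.001, 0], [-0.024, 0.001, 0.001, 0, 0, -0.001, 0], [-0.032, 0.001, 0.002, 0, 0, -0.001, 0], [-0.04, 0.001, 0.003, 0, 0, -0.001, 0]]]'
python3 -m pendant '[[[0, 0, 0, 0, 0, 0, 0]]]'
python3 - <<'E'
from go import *
C=np.array([.6153,-.0397]);y=-.1342;u=np.array([np.cos(y),np.sin(y)]);d=np.array(get_obs()['tcp_pos'][:2])-C
print('clamp xy tcp',d@u,d@[-u[1],u[0]],np.round(get_obs()['ft_torque'],2))
E
```

```text
clock: 8.05
tcp_pos: [0.4704, -0.0201, 0.0506]
eef_rot: [[-0.991, 0.135, -0.001], [0.135, 0.991, 0.001], [0.001, 0.001, -1.0]]
force: [-8.8, 2.1, 13.6]
grip_width: 0.0126
grip_force: 61.0
clock: 8.15
tcp_pos: [0.4713, -0.0201, 0.0508]
eef_rot: [[-0.991, 0.135, 0.001], [0.135, 0.991, 0.001], [-0.001, 0.001, -1.0]]
force: [1.6, -1.4, 0.9]
grip_width: 0.0126
grip_force: 59.4
clamp xy tcp -0.14534274111753864 0.00012642583973572708 [-0.21 -0.37 -0.07]
```

```bash
python3 -m pendant '[[[-0.013, 0, 0, 0, 0, 0, 0], [-0.026, 0, 0, 0, 0, 0, 0], [-0.039, 0, 0, 0, 0, 0, 0], [-0.052, 0, 0, 0, 0, 0, 0], [-0.063, 0, 0, 0, 0, 0, 0]]]'
python3 -m pendant '[[[-0.004, 0, 0, 0, 0, 0, 0], [-0.008, 0, 0, 0, 0, 0, 0], [-0.012, 0, 0, 0, 0, 0, 0]]]'
python3 -m pendant '[[[-0.003, 0, 0, 0, 0, 0, 0], [-0.003, 0, 0, 0, 0, 0, 0]]]'
python3 - <<'E'
from go import *
C=np.array([.6153,-.0397]);y=-.1342;u=np.array([np.cos(y),np.sin(y)]);d=np.array(get_obs()['tcp_pos'][:2])-C
print('clamp xy tcp',d@u,d@[-u[1],u[0]],np.round(get_obs()['ft_torque'],2))
E
```

```text
clock: 8.65
tcp_pos: [0.5324, -0.0285, 0.0508]
eef_rot: [[-0.991, 0.134, -0.001], [0.134, 0.991, 0.001], [0.001, 0.001, -1.0]]
force: [-6.6, 1.3, 7.8]
grip_width: 0.0125
grip_force: 60.3
clock: 8.95
tcp_pos: [0.5435, -0.0299, 0.0508]
eef_rot: [[-0.991, 0.134, -0.002], [0.134, 0.991, 0.001], [0.002, 0.0, -1.0]]
force: [-5.6, 0.1, 7.1]
grip_width: 0.0129
grip_force: 60.3
clock: 9.15
tcp_pos: [0.5472, -0.0304, 0.0508]
eef_rot: [[-0.991, 0.134, -0.001], [0.134, 0.991, 0.001], [0.001, 0.001, -1.0]]
force: [-2.5, 0.2, 5.0]
grip_width: 0.0124
grip_force: 59.9
clamp xy tcp -0.06876836287296507 9.998365403968827e-05 [ 0.11  0.35 -0.04]
```

```bash
python3 -m pendant '[[[-0.002, 0, 0, 0, 0, 0, 0], [-0.002, 0, 0, 0, 0, 0, 0]]]'
python3 -m pendant '[[[-0.002, 0, 0, 0, 0, 0, 0], [-0.002, 0, 0, 0, 0, 0, 0]]]'
python3 -m pendant '[[[-0.002, 0, 0, 0, 0, 0, 0], [-0.002, 0, 0, 0, 0, 0, 0]]]'
```

```text
clock: 9.35
tcp_pos: [0.5485, -0.0306, 0.0508]
eef_rot: [[-0.991, 0.134, -0.002], [0.134, 0.991, 0.001], [0.002, 0.0, -1.0]]
force: [-5.7, 1.2, 7.0]
grip_width: 0.0126
grip_force: 60.3
clock: 9.55
tcp_pos: [0.5485, -0.0306, 0.0508]
eef_rot: [[-0.991, 0.134, -0.005], [0.134, 0.991, 0.0], [0.005, -0.0, -1.0]]
force: [-13.5, 1.9, 15.3]
grip_width: 0.0129
grip_force: 61.2
clock: 9.75
tcp_pos: [0.5485, -0.0306, 0.0507]
eef_rot: [[-0.991, 0.133, -0.008], [0.133, 0.991, -0.0], [0.008, -0.001, -1.0]]
force: [-21.3, 3.6, 22.4]
grip_width: 0.0126
grip_force: 62.2
```

The holder is home: it stopped at TCP clamp x about -67.5 mm and force rose to 21 N. I'll ease off, release and rise.

```bash
python3 -m pendant '[[[0.003, 0, -0.001, 0, 0, 0, 0], [0.004, 0, -0.002, 0, 0, 0, 0]]]'
python3 -m pendant '[[[0, 0, 0, 0, 0, 0, 0.06], [0, 0, 0, 0, 0, 0, 0.06], [0, 0, -0.004, 0, 0, 0, 0.06], [0, 0, -0.03, 0, 0, 0, 0.06], [0.003, 0, -0.06, 0, 0, 0, 0.06]]]'
python3 -m pendant '[[[0, 0, -0.04, 0, 0, 0, 0.08], [0, 0, -0.08, 0, 0, 0, 0.08], [0, 0, -0.1, 0, 0, 0, 0.08], [0, 0, -0.1, 0, 0, 0, 0.08]]]'
python3 - <<'E'
from go import *
o=get_obs();print(o['tcp_pos'],np.round(o['joints'],3),np.round(o['ft_torque'],2))
s=capture('side');t=capture('top')
a=cv2.resize(s[175:275,190:300],(550,500),interpolation=2);b=cv2.resize(t[130:230,260:310],(250,500),interpolation=2)
cv2.imwrite('pics/s5.png',np.hstack([a,b])[:,:,::-1])
E
```

```text
clock: 9.95
tcp_pos: [0.5486, -0.0307, 0.0525]
eef_rot: [[-0.991, 0.134, -0.001], [0.134, 0.991, 0.001], [0.001, 0.001, -1.0]]
force: [-0.5, -0.5, -2.5]
grip_width: 0.0127
grip_force: 59.0
clock: 10.45
tcp_pos: [0.5459, -0.0304, 0.1128]
eef_rot: [[-0.991, 0.134, -0.002], [0.134, 0.991, 0.001], [0.002, 0.001, -1.0]]
force: [-0.2, -0.8, 0.5]
grip_width: 0.0601
grip_force: 0.0
clock: 10.85
tcp_pos: [0.5479, -0.0301, 0.216]
eef_rot: [[-0.991, 0.135, 0.005], [0.135, 0.991, 0.001], [-0.005, 0.001, -1.0]]
force: [0.2, 0.4, -0.3]
grip_width: 0.08
grip_force: 0.0
[ 0.54787667 -0.03012633  0.2159676 ] [ 0.532  0.501 -0.848  1.781  0.43   1.049  0.963] [-0.04  0.03 -0.02]
```

View pics/s5.png

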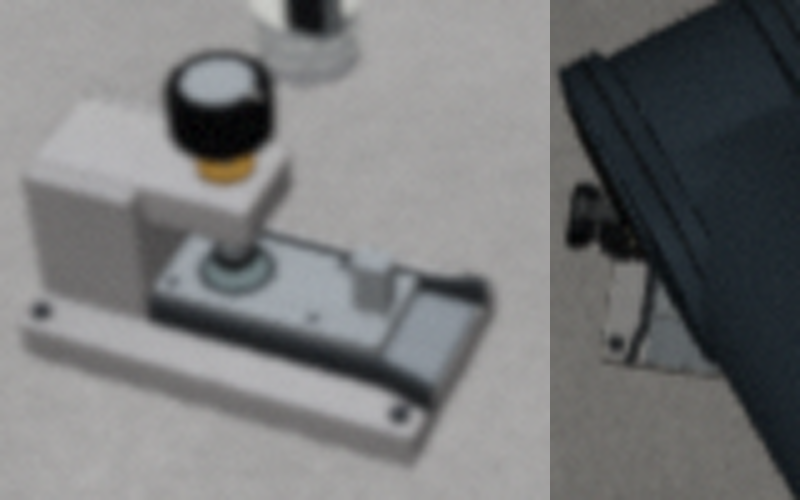

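The picture shows the holder home between the rails, tab towards the mouth, window under the pad at side (236,228), pad clear above. Next: over the knob, testing the wrist's turn direction.

```bash
python3 - <<'E'
from go import *
seq([(.616,-.0393,.2,np.pi-.1342)])
E
python3 -m pendant '[[[-0.035, 0, 0.005, 0, 0.005, -0.15, 0.08], [-0.068, 0, 0.01, 0, 0.005, -0.3, 0.08], [-0.068, 0, 0.016, 0, 0.005, -0.45, 0.08], [-0.068, 0, 0.016, 0, 0.005, -0.6, 0.08], [-0.068, 0, 0.016, 0, 0.005, -0.75, 0.08]]]'
python3 -m pendant '[[[0, 0, 0, 0, 0, -0.15, 0.08], [0, 0, 0, 0, 0, -0.3, 0.08], [0, 0, 0, 0, 0, -0.45, 0.08], [0, 0, 0, 0, 0, -0.6, 0.08], [0, 0, 0, 0, 0, -0.75, 0.08]]]'
python3 - <<'E'
from go import *
o=get_obs();print(np.round(o['joints'],3));M=np.array(o['eef_rot']);y=np.arctan2(M[1,0],M[0,0]);print(y)
seq([(.616,-.0393,.2,y)])
E
```

```text
[-0.0703, 0.0009, 0.0128] [0.0005, 0.0003, -0.001]
clock: 11.45
tcp_pos: [0.6129, -0.0396, 0.1944]
eef_rot: [[-0.813, -0.582, -0.008], [-0.582, 0.813, 0.0], [0.006, 0.005, -1.0]]
force: [-0.2, 0.1, -0.1]
grip_width: 0.0802
grip_force: 0.0
clock: 11.95
tcp_pos: [0.6129, -0.0398, 0.1949]
eef_rot: [[-0.198, -0.98, -0.007], [-0.98, 0.198, -0.0], [0.002, 0.007, -1.0]]
force: [-0.7, 0.2, -0.3]
grip_width: 0.08
grip_force: 0.0
[ 0.639  0.76  -1.187  1.625  0.728  1.275  2.26 ]
-1.7698609099530416
[-0.0011, -0.0029, -0.0052] [0.0072, -0.0016, -0.0]
```

```bash
python3 -m pendant '[[[-0.001, -0.003, 0.02, 0.007, -0.001, 0, 0.08], [-0.001, -0.003, 0.045, 0.007, -0.001, 0, 0.08], [-0.001, -0.003, 0.066, 0.007, -0.001, 0, 0.08], [-0.001, -0.003, 0.071, 0.007, -0.001, 0, 0.08]]]'
python3 -m pendant '[[[0, 0, 0, 0, 0, 0, 0.0], [0, 0, 0, 0, 0, 0, 0.0], [0, 0, 0, 0, 0, 0, 0.0], [0, 0, 0, 0, 0, 0, 0.0]]]' 70
cat > st.py <<'E'
from cell import *
import numpy as np
o=get_obs();M=np.array(o['eef_rot']);p=o['tcp_pos']
print('t%.2f'%o['clock'],'cw %.4f'%(-np.unwrap([-1.77,np.arctan2(M[1,0],M[0,0])])[1]),'z %.4f'%p[2],'F',np.round(o['force'],1),'T',np.round(o['ft_torque'],3),'w %.4f g %.0f'%(o['grip_width'],o['grip_force']),'j7 %.2f'%o['joints'][6])
E
python3 st.py
```

```text
clock: 12.35
tcp_pos: [0.6144, -0.0398, 0.1218]
eef_rot: [[-0.204, -0.979, -0.003], [-0.979, 0.204, -0.001], [0.002, 0.003, -1.0]]
force: [-0.8, -0.9, -0.1]
grip_width: 0.08
grip_force: 0.0
clock: 12.75
tcp_pos: [0.618, -0.0391, 0.1271]
eef_rot: [[-0.205, -0.979, 0.006], [-0.979, 0.205, -0.0], [-0.001, -0.006, -1.0]]
force: [5.1, -0.9, 3.0]
grip_width: 0.0463
grip_force: 71.7
t12.75 cw 1.7770 z 0.1271 F [ 5.1 -0.9  3. ] T [-0.124 -1.1    0.003] w 0.0463 g 72 j7 2.18
```

```bash
python3 -m pendant '[[[0, -0.0025, 0, 0, 0, 0, 0]]]' >/dev/null; python3 st.py
python3 -m pendant '[[[0, 0, 0.0002, 0, 0, 0.06, 0]]]' >/dev/null; python3 st.py
python3 -m pendant '[[[0, 0, 0.0003, 0, 0, 0.08, 0]]]' >/dev/null; python3 st.py
python3 -m pendant '[[[0, 0, 0.0003, 0, 0, 0.08, 0]]]' >/dev/null; python3 st.py
python3 -m pendant '[[[0, 0, 0.0003, 0, 0, 0.08, 0]]]' >/dev/null; python3 st.py
python3 -m pendant '[[[0, 0, 0.0003, 0, 0, 0.08, 0]]]' >/dev/null; python3 st.py
```

```text
t12.85 cw 1.7761 z 0.1269 F [-11.2   1.3  12.2] T [ 0.317  2.309 -0.084] w 0.0460 g 73 j7 2.19
t12.95 cw 1.8359 z 0.1267 F [-4.3  0.4  9.9] T [-0.088  0.919  0.298] w 0.0463 g 73 j7 2.14
t13.05 cw 1.9179 z 0.1264 F [-4.1 -0.4  9.7] T [-0.043  0.824  0.329] w 0.0459 g 73 j7 2.06
t13.15 cw 1.9987 z 0.1261 F [-4.1  0.8  8.3] T [-0.011  0.735  0.282] w 0.0463 g 73 j7 1.99
t13.25 cw 2.0787 z 0.1258 F [-4.  -0.3  8.5] T [-0.003  0.698  0.371] w 0.0462 g 73 j7 1.92
t13.35 cw 2.1587 z 0.1255 F [-3.3  0.3  6.6] T [0.008 0.705 0.325] w 0.0465 g 73 j7 1.85
```

```bash
python3 -m pendant '[[[0, 0, 0.0003, 0, 0, 0.08, 0]]]' >/dev/null; python3 st.py
python3 -m pendant '[[[0, 0, 0.0003, 0, 0, 0.08, 0]]]' >/dev/null; python3 st.py
python3 -m pendant '[[[0, 0, 0.0003, 0, 0, 0.08, 0]]]' >/dev/null; python3 st.py
python3 -m pendant '[[[0, 0, 0.0003, 0, 0, 0.08, 0]]]' >/dev/null; python3 st.py
python3 -m pendant '[[[0, 0, 0.0003, 0, 0, 0.08, 0]]]' >/dev/null; python3 st.py
```

```text
t13.45 cw 2.2387 z 0.1251 F [-2.4 -0.4  7.8] T [-0.089  0.613  0.344] w 0.0463 g 73 j7 1.78
t13.55 cw 2.3188 z 0.1248 F [-2.1  0.3  6.6] T [-0.104  0.545  0.325] w 0.0460 g 73 j7 1.72
t13.65 cw 2.3988 z 0.1245 F [-3.  -0.   7.5] T [-0.135  0.524  0.33 ] w 0.0463 g 73 j7 1.65
t13.75 cw 2.4789 z 0.1242 F [-2.5 -0.5  7.7] T [-0.167  0.583  0.258] w 0.0463 g 73 j7 1.58
t13.85 cw 2.5589 z 0.1239 F [-1.6 -0.3  7.7] T [-0.155  0.407  0.24 ] w 0.0462 g 72 j7 1.51
```

```bash
python3 -m pendant '[[[0, 0, 0.00035, 0, 0, 0.08, 0]]]' >/dev/null; python3 st.py
python3 -m pendant '[[[0, 0, 0.00035, 0, 0, 0.08, 0]]]' >/dev/null; python3 st.py
```

```text
t13.95 cw 2.6389 z 0.1235 F [-2.1 -0.6  7.2] T [-0.178  0.468  0.327] w 0.0462 g 73 j7 1.44
t14.05 cw 2.7190 z 0.1232 F [-2.4 -1.   7.9] T [-0.27   0.484  0.333] w 0.0462 g 73 j7 1.37
```

```bash
python3 -m pendant '[[[0, 0, 0.0003, 0, 0, 0.08, 0]]]' >/dev/null; python3 st.py
python3 -m pendant '[[[0, 0, 0.0003, 0, 0, 0.08, 0]]]' >/dev/null; python3 st.py
python3 -m pendant '[[[0, 0, 0.0003, 0, 0, 0.08, 0]]]' >/dev/null; python3 st.py
python3 -m pendant '[[[0, 0, 0.0003, 0, 0, 0.08, 0]]]' >/dev/null; python3 st.py
```

```text
t14.15 cw 2.7991 z 0.1229 F [-2.2 -1.3  7.7] T [-0.275  0.446  0.353] w 0.0461 g 73 j7 1.30
t14.25 cw 2.8791 z 0.1226 F [-1.5 -1.   6.9] T [-0.246  0.497  0.295] w 0.0463 g 73 j7 1.24
t14.35 cw 2.9591 z 0.1223 F [-2.3 -1.5  6.9] T [-0.324  0.415  0.359] w 0.0464 g 73 j7 1.17
t14.45 cw 3.0392 z 0.1220 F [-2.  -0.1  6.6] T [-0.389  0.424  0.328] w 0.0464 g 73 j7 1.10
```

```bash
python3 -m pendant '[[[0, 0, 0.0003, 0, 0, 0.08, 0]]]' >/dev/null; python3 st.py
python3 -m pendant '[[[0, 0, 0.0003, 0, 0, 0.08, 0]]]' >/dev/null; python3 st.py
python3 -m pendant '[[[0, 0, 0.0003, 0, 0, 0.08, 0]]]' >/dev/null; python3 st.py
python3 -m pendant '[[[0, 0, 0.0003, 0, 0, 0.08, 0]]]' >/dev/null; python3 st.py
```

```text
t14.55 cw 3.1193 z 0.1216 F [-1.6 -0.9  7.6] T [-0.391  0.392  0.302] w 0.0464 g 73 j7 1.03
t14.65 cw 3.1993 z 0.1213 F [-1.4 -1.6  6.4] T [-0.415  0.433  0.346] w 0.0462 g 73 j7 0.97
t14.75 cw 3.2793 z 0.1210 F [-0.9 -2.8  7.1] T [-0.417  0.39   0.287] w 0.0464 g 73 j7 0.90
t14.85 cw 3.3593 z 0.1207 F [-2.2 -2.1  7. ] T [-0.467  0.377  0.28 ] w 0.0462 g 73 j7 0.83
```

```bash
python3 -m pendant '[[[0, 0, 0.0003, 0, 0, 0.08, 0]]]' >/dev/null; python3 st.py
python3 -m pendant '[[[0, 0, 0.0003, 0, 0, 0.08, 0]]]' >/dev/null; python3 st.py
```

```text
t14.95 cw 3.4393 z 0.1204 F [-2.  -2.   7.9] T [-0.508  0.462  0.323] w 0.0463 g 73 j7 0.76
t15.05 cw 3.5193 z 0.1202 F [-2.3 -2.9  8.2] T [-0.523  0.556  0.396] w 0.0461 g 73 j7 0.70
```

```bash
python3 -m pendant '[[[0, 0, 0.0003, 0, 0, 0.08, 0]]]' >/dev/null; python3 st.py
python3 -m pendant '[[[0, 0, 0.00016, 0, 0, 0.04, 0]]]' >/dev/null; python3 st.py
python3 -m pendant '[[[0, 0, 0.00016, 0, 0, 0.04, 0]]]' >/dev/null; python3 st.py
```

```text
t15.15 cw 3.5993 z 0.1199 F [-3.  -2.2  9. ] T [-0.558  0.566  0.381] w 0.0461 g 73 j7 0.63
t15.25 cw 3.6391 z 0.1197 F [-1.3 -2.2  8. ] T [-0.62   0.649  0.371] w 0.0465 g 73 j7 0.60
t15.35 cw 3.6777 z 0.1196 F [-3.  -2.3  8.6] T [-0.576  0.66   0.381] w 0.0460 g 73 j7 0.57
```

```bash
python3 -m pendant '[[[0, 0, 0.00016, 0, 0, 0.04, 0]]]' >/dev/null; python3 st.py
python3 -m pendant '[[[0, 0, 0.00016, 0, 0, 0.04, 0]]]' >/dev/null; python3 st.py
python3 -m pendant '[[[0, 0, 0.00016, 0, 0, 0.04, 0]]]' >/dev/null; python3 st.py
python3 -m pendant '[[[0, 0, 0.00016, 0, 0, 0.04, 0]]]' >/dev/null; python3 st.py
```

```text
t15.45 cw 3.7177 z 0.1195 F [-3.1 -1.9  8.9] T [-0.639  0.71   0.443] w 0.0460 g 73 j7 0.53
t15.55 cw 3.7577 z 0.1194 F [-2.5 -2.6 10.1] T [-0.641  0.703  0.405] w 0.0462 g 73 j7 0.50
t15.65 cw 3.7976 z 0.1192 F [-3.1 -2.3  9.8] T [-0.626  0.725  0.452] w 0.0462 g 73 j7 0.47
t15.75 cw 3.8376 z 0.1191 F [-3.2 -2.7 10.3] T [-0.693  0.766  0.427] w 0.0461 g 73 j7 0.43
```

```bash
python3 -m pendant '[[[0, 0, 0.00016, 0, 0, 0.04, 0]]]' >/dev/null; python3 st.py
python3 -m pendant '[[[0, 0, 0.00016, 0, 0, 0.04, 0]]]' >/dev/null; python3 st.py
python3 -m pendant '[[[0, 0, 0.00016, 0, 0, 0.04, 0]]]' >/dev/null; python3 st.py
python3 - <<'E'
import numpy as np
from scipy.optimize import curve_fit
a=np.array([2.2387,2.3188,2.3988,2.4789,2.5589,2.6389,2.719,2.7991,2.8791,2.9591,3.0392,3.1193,3.1993,3.2793,3.3593,3.4393,3.5193,3.5993,3.6391,3.6777,3.7177,3.7577,3.7976,3.8376])
t=np.array([.344,.325,.33,.258,.24,.327,.333,.353,.295,.359,.328,.302,.346,.287,.28,.323,.396,.381,.371,.381,.443,.405,.452,.427])
f=lambda x,b,c:b+.4*np.maximum(0,x-c)
p,cv=curve_fit(f,a,t,[.32,3.5]);print(p,np.sqrt(np.diag(cv)))
f=lambda x,b,c,s:b+s*np.maximum(0,x-c)
p,cv=curve_fit(f,a,t,[.32,3.5,.4]);print(p,np.sqrt(np.diag(cv)))
E
```

```text
t15.85 cw 3.8776 z 0.1190 F [-3.9 -2.6 10.8] T [-0.693  0.8    0.428] w 0.0463 g 73 j7 0.40
t15.95 cw 3.9176 z 0.1188 F [-3.2 -3.6 11.6] T [-0.728  0.865  0.42 ] w 0.0461 g 73 j7 0.37
t16.05 cw 3.9577 z 0.1187 F [-3.1 -2.4 11.8] T [-0.675  0.912  0.464] w 0.0462 g 73 j7 0.34
[0.314375  3.4616875] [0.00837856 0.03628023]
[0.3143917  3.35930008 0.26971085] [0.00833923 0.11135833 0.08755963]
```

```bash
python3 -m pendant '[[[0, 0, 0.00012, 0, 0, 0.03, 0]]]' >/dev/null; python3 st.py
python3 -m pendant '[[[0, 0, 0.00012, 0, 0, 0.03, 0]]]' >/dev/null; python3 st.py
python3 -m pendant '[[[0, 0, 0.00012, 0, 0, 0.03, 0]]]' >/dev/null; python3 st.py
```

```text
t16.15 cw 3.9876 z 0.1186 F [-4.5 -3.5 11.3] T [-0.704  0.914  0.443] w 0.0462 g 73 j7 0.31
t16.25 cw 4.0173 z 0.1185 F [-3.4 -2.9 11.8] T [-0.76   0.939  0.485] w 0.0465 g 73 j7 0.29
t16.35 cw 4.0472 z 0.1184 F [-4.3 -3.  12.5] T [-0.731  0.983  0.54 ] w 0.0459 g 73 j7 0.26
```

Three estimates agree on about 50 N: torque rise (47–51 N), turn past contact (~55 N) and sink past contact (~47 N). Releasing.

```bash
python3 -m pendant '[[[0, 0, 0, 0, 0, 0, 0], [0, 0, 0, 0, 0, 0, 0.08], [0, 0, 0, 0, 0, 0, 0.08], [0, 0, 0, 0, 0, 0, 0.08], [0, 0, 0, 0, 0, 0, 0.08]]]' | tail -3
python3 -m pendant '[[[0, 0, -0.01, 0, 0, 0, 0.08], [0, 0, -0.03, 0, 0, 0, 0.08], [0, 0, -0.06, 0, 0, 0, 0.08], [0, 0, -0.1, 0, 0, 0, 0.08], [0, 0, -0.12, 0, 0, 0, 0.08]]]'
python3 -m pendant '[[[0, 0, 0, 0, 0, 0, 0.08], [0, 0, 0, 0, 0, 0, 0.08]]]' >/dev/null
python3 - <<'E'
from go import *
s=capture('side');cv2.imwrite('pics/s6.png',cv2.resize(s[175:275,170:300],(780,600),interpolation=2)[:,:,::-1])
E
python3 st.py
```

```text
force: [-0.5, 0.9, -0.2]
grip_width: 0.0799
grip_force: 0.0
clock: 17.35
tcp_pos: [0.6195, -0.0391, 0.2409]
eef_rot: [[-0.618, 0.786, 0.006], [0.786, 0.618, -0.0], [-0.004, 0.004, -1.0]]
force: [-0.1, -0.1, -0.1]
grip_width: 0.08
grip_force: 0.0
t17.60 cw 4.0465 z 0.2365 F [ 1.1 -1.4 -1. ] T [-0.017  0.017 -0.004] w 0.0802 g 0 j7 0.35
```

View pics/s6.png

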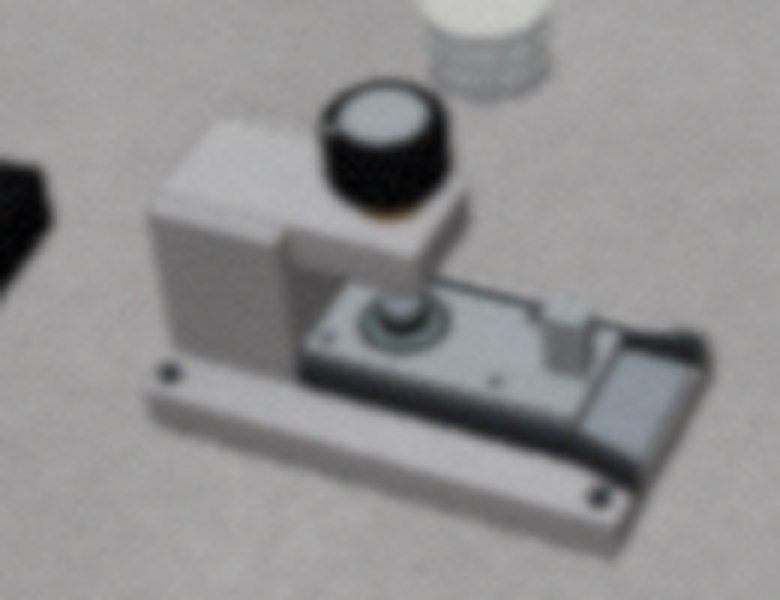

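The pad rests on the window at about side (237,228), the holder is home and flat, and the gripper is clear. Handing in.

```bash
python3 -c "
from cell import *
print(finish_job())"
```

```text
the job is handed in; nothing more can be done
None
```

The job is handed in: the holder is fully home between the rails, the knob was turned until the pad presses at an estimated 50 N (not measured directly), and the gripper has let go and is clear.

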